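# Put the lids back on the kitchen canisters

### The arm

A 7-joint arm with a two-finger parallel gripper is mounted at the origin on a cart in front of the work surface, level with it; the furniture and walls round the work are solid. World frame = base frame: x ahead of the robot, y to its left, z up, the work surface at z = 0. Lengths are in m, angles in rad, forces in N, time in s.
With the tool pointing down it reaches from about 0.425 to 0.95 m from the base axis. Payload 4.7 kg.
Tool frame: the origin (TCP) lies on the centre line of the jaws, within the pads' length; the fingertips stand robot.nose_length ahead of it and the grasp point (between the pads) lies 8 mm behind it (robot.nose_length is the distance from the TCP to the fingertips, in m); z points along the fingers, y is the line along which they close (so a half turn about z gives the same grasp; the last joint's range is limited). The gripper opens to 85 mm and grips with 20 to 120 N. Pads are 22 mm wide; open, the fingers measure 114 mm over their backs; the gripper's body (76 mm by 85 mm) begins 54 mm behind the grasp point. The pads swing forward as they close: fully open they stand 13 mm farther back than shut.
Start: joints at [1.104, 0.469, -0.049, 1.532, 0.024, 1.141, -0.082], TCP at [0.286, -0.611, 0.21] pointing down, gripper open.
Joint ranges: [-2.59, 2.59], [-0.33, 1.99], [-1.39, 1.29], [0.1, 2.45], [-1.04, 4.18], [0.21, 1.99], [-2.66, 2.66]. Speed limits (rad/s): [2.57, 2.57, 3.14, 3.14, 3.14, 3.14, 3.14].

### API

Orientations are given as [roll, pitch, yaw] about the fixed x, y, z axes, in that order (R = Rz(yaw) Ry(pitch) Rx(roll)).
In Python, from plant import robot gives the robot as it stands. Calls block until the motion is done:
- robot.goto(position, orientation): joint-space move of the TCP to a pose.
- robot.move_straight(position, vel=0.15, attitude=None, contact_N=None): straight line of the TCP; attitude=None keeps the orientation; vel is the mean speed in m/s. With contact_N (N) it stops when the force on the tool has changed by that much, and returns True; else False.
- robot.move_joints(angles): joint-space move.
- robot.grip(opening, strength=None): opening from 0.0 (shut) to 1.0 (fully open); strength is the grip in N (None keeps the last); returns when the fingers have stopped.
- robot.sleep(seconds).
- robot.inverse_kinematics(position, orientation): joint angles nearest the present ones, or None.
- robot.sense(): the state.
- robot.grab_frame(name): name is "scene" or "top"; returns a dict with "image" (420x560x3 uint8, red, green, blue), "range_z" (420x560 float32, m along the optical axis (not along the pixel's ray), 0 where there is no reading), "fx", "fy", "cx", "cy" (pixels), "R" (3x3) and "t" (3): a world point X has camera coordinates R X + t. Camera axes: x right, y down, z forward; pixel columns grow to the right and rows downward; lengths in m; the calibration is good to about 2 mm. A picture is of the moment at which its call begins.
A pose or a line that the arm cannot do raises robot.IKError and nothing moves.
- robot.close_job(): hands the job in; it is judged then, once.
The state is a dict: "t": time; "joint_pos": joint angles; "joint_velocities": joint speeds; "effort": joint torques, N m; "tcp_pos": TCP position; "tcp_rot": TCP orientation; "wrist_force": force on the tool from outside, world axes, zero at the start; "torque": the same for the moment, N m; "opening": opening from 0.0 (shut) to 1.0 (fully open); "gripper_force": force on a finger pad.
Only numpy, scipy, OpenCV 4.12 (cv2) and the standard library are available. Lean on these libraries where they do the work, as an engineer would, in place of code of your own. Each camera call takes 0.05 s, during which the arm holds its last target. There are 200 camera calls.

### The job

Pick the three wooden lids out from among the things on the worktop and close the three white canisters with them, each lid on the canister of its own size, lying flat on the rim with its plug in the mouth. Leave the canisters standing upright where they are.

Things in the scene. Friction and masses are not known exactly. Their poses are not given: they have to be found in the camera images.
- large_canister: the large canister: a round white stoneware pot, open at the top and empty, outside diameter 86 mm, height 70 mm, mouth diameter 78 mm, wall 4 mm, 450 g (varies), standing loose on the worktop (its top is z = 0). Origin: centre of its underside; z up along its axis, so the rim is 70 mm above the origin
- large_lid: the large lid: round pale wood, lies loose on the worktop, plug down. Bottom up, in mm: plug diameter 70 (tapering to 62 at its foot), 10 high; disc diameter 92, 8 thick; upright knob diameter 24, 28 high. Origin: centre of the plug's underside; z up: disc top at 18, knob top at 46. Seated on the large canister, the disc lies on the rim and the origin is 60 mm above the canister's
- medium_canister: the medium canister: a round white stoneware pot, open at the top and empty, outside diameter 66 mm, height 80 mm, mouth diameter 58 mm, wall 4 mm, 320 g (varies), standing loose on the worktop (its top is z = 0). Origin: centre of its underside; z up along its axis, so the rim is 80 mm above the origin
- medium_lid: the medium lid: round pale wood, lies loose on the worktop, plug down. Bottom up, in mm: plug diameter 50 (tapering to 42 at its foot), 10 high; disc diameter 72, 8 thick; upright knob diameter 24, 28 high. Origin: centre of the plug's underside; z up: disc top at 18, knob top at 46. Seated on the medium canister, the disc lies on the rim and the origin is 70 mm above the canister's
- small_canister: the small canister: a round white stoneware pot, open at the top and empty, outside diameter 48 mm, height 60 mm, mouth diameter 40 mm, wall 4 mm, 200 g (varies), standing loose on the worktop (its top is z = 0). Origin: centre of its underside; z up along its axis, so the rim is 60 mm above the origin
- small_lid: the small lid: round pale wood, lies loose on the worktop, plug down. Bottom up, in mm: plug diameter 32 (tapering to 24 at its foot), 10 high; disc diameter 54, 8 thick; upright knob diameter 24, 28 high. Origin: centre of the plug's underside; z up: disc top at 18, knob top at 46. Seated on the small canister, the disc lies on the rim and the origin is 50 mm above the canister's

How it is judged:
At the end, for the whole second after the job is handed in: Every lid sits on the canister of its own size: axes within 10 mm of each other, lid within 3 mm of its seated height and parallel to the canister within 0.06 rad; lids and canisters upright (within 0.1 rad) and at rest, the canisters on the worktop and within 40 mm of where they stood at the start (horizontal distance between large_lid and large_canister below 0.01 m and z of large_lid in the frame of large_canister between 0.057 and 0.063 m and angle between the z axis of large_lid and the z axis of large_canister, either way round below 0.06 rad and angle between each of large_lid, large_canister, medium_lid, medium_canister, small_lid, small_canister's own z axis and vertical below 0.1 rad and height (world z) of large_canister between -0.006 and 0.006 m and distance of each of large_canister, medium_canister, small_canister from where it was at the start of the episode below 0.04 m and linear speed of each of large_lid, large_canister, medium_lid, medium_canister, small_lid, small_canister below 0.02 m/s and horizontal distance between medium_lid and medium_canister below 0.01 m and z of medium_lid in the frame of medium_canister between 0.067 and 0.073 m and angle between the z axis of medium_lid and the z axis of medium_canister, either way round below 0.06 rad and height (world z) of medium_canister between -0.006 and 0.006 m and horizontal distance between small_lid and small_canister below 0.01 m and z of small_lid in the frame of small_canister between 0.047 and 0.053 m and angle between the z axis of small_lid and the z axis of small_canister, either way round below 0.06 rad and height (world z) of small_canister between -0.006 and 0.006 m); the robot touches nothing.
It also fails if it takes over 93 s, if anything falls off the work surface, if the arm or the gripper's body presses on something with over 40 N, if the wrist force passes 120 N, or if a joint passes its speed limit or range.

## Working session

There is one attempt and no reset: what is moved stays moved. The work goes in short steps, each a Python script; the robot and the scene stay as the last script left them, time stands still between calls to the robot, and variables do not carry over. Pictures are saved under pics/ and viewed, at most 14 in all, crops included, and the job is handed in when it is done.

```bash
mkdir -p pics; ls
python3 - <<'E'
from plant import robot
import cv2,numpy as np
s=robot.sense();print(s['t'],s['tcp_pos'],s['tcp_rot'],robot.nose_length,s['opening'])
for n in('scene','top'):
    f=robot.grab_frame(n);cv2.imwrite(f'pics/{n}0.png',f['image'][:,:,::-1]);np.savez(f'{n}0.npz',**f);print(n,f['fx'],f['cx'],f['cy'],-f['R'].T@f['t'],f['R'])
E
```

```text
pics
0.0 [ 0.28590023 -0.61078087  0.20905075] [-3.13963356e+00  6.31944437e-05  4.37802717e-01] 0.011 1.0011781448723418
scene 456.2718607004942 277.273017688233 200.72921229422678 [0.15502158 0.6461809  0.82321028] [[-0.86986776 -0.49318947  0.0097073 ]
 [-0.35405071  0.61051596 -0.70846197]
 [ 0.34347952 -0.6197051  -0.70568223]]
top 458.1881755913279 275.8136636239371 201.78481971379546 [ 0.36464227 -0.07278199  1.1939734 ] [[-0.00955889 -0.99941187 -0.03293248]
 [-0.98888482  0.01433478 -0.14799099]
 [ 0.14837603  0.0311518  -0.98844025]]
```

View pics/scene0.png

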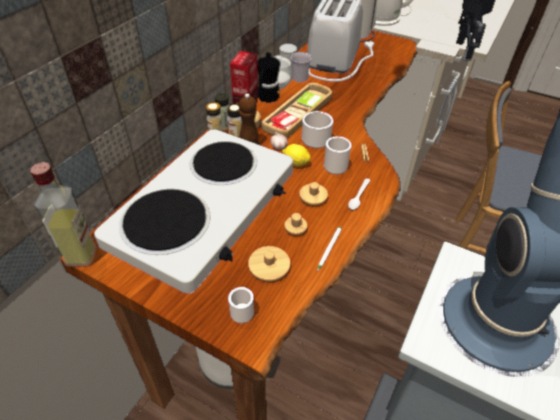

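View pics/top0.png

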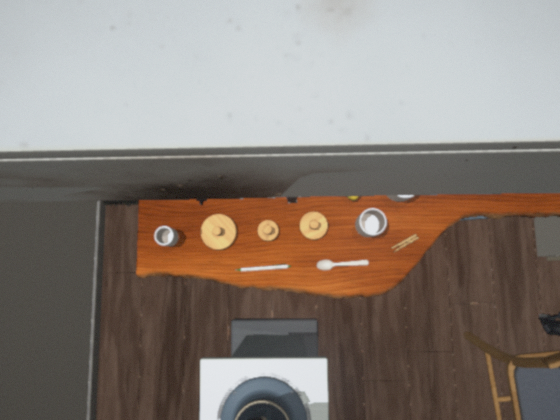

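The scene view shows the large, medium and small lids at (269,263), (313,194) and (296,225). The small, medium and large canisters are at (241,304), (338,155) and (317,129). In the top view, an overhanging cabinet partly hides the large canister at (405,195). Next I'll measure positions from both depth images.

```bash
cat > h.py <<'E'
import numpy as np,cv2
def cloud(f):
    v,u=np.mgrid[:420,:560];z=f['range_z'];c=np.stack([(u-f['cx'])/f['fx']*z,(v-f['cy'])/f['fy']*z,z],-1)
    P=(c-f['t'])@f['R'];P[z<=0]=np.nan;return P
def fitc(xy):
    A=np.c_[2*xy,np.ones(len(xy))];s=np.linalg.lstsq(A,(xy**2).sum(1),rcond=None)[0]
    return s[:2],np.sqrt(s[2]+s[:2]@s[:2])
E
python3 - <<'E'
from h import *
np.set_printoptions(precision=4,suppress=True)
D={'scene':{'L':(269,263),'M':(313,194),'S':(296,225),'cs':(241,304),'cm':(338,155),'cl':(317,129)},
'top':{'L':(218,232),'M':(314,225),'S':(268,230),'cs':(166,237),'cm':(372,222),'cl':(405,195)}}
for n in D:
    f=np.load(n+'0.npz');P=cloud(f);
    print(n,'table',[P[a] for a in ([(340,265),(250,320)] if n=='scene' else [(250,300),(250,230)])])
    for k,(u,v) in D[n].items():
        w=26;Q=P[v-w:v+w,u-w:u+w].reshape(-1,3);Q=Q[np.isfinite(Q).all(1)]
        z=Q[:,2]; R={'L':.05,'M':.04,'S':.031,'cs':.03,'cm':.04,'cl':.052}[k]
        c=np.nanmedian(Q[z>.01],0)[:2] if 0 else P[v,u,:2]
        if k in'LMS':
            kn=Q[(z>.035)&(z<.06)&(np.hypot(*(Q[:,:2]-c).T)<.03)]
            di=Q[(z>.008)&(z<.025)&(np.hypot(*(Q[:,:2]-c).T)<R+.01)]
            # enclosing circle of disc, in mm
            cc,r=cv2.minEnclosingCircle((di[:,:2]*1000).astype(np.float32))
            print(k,'knob',len(kn),kn.mean(0) if len(kn) else 0,'ztop',kn[:,2].max() if len(kn) else 0,'disc',np.array(cc),r,np.median(di[:,2]))
        else:
            H={'cs':.06,'cm':.08,'cl':.07}[k]
            ri=Q[(abs(z-H)<.012)&(np.hypot(*(Q[:,:2]-c).T)<2*R)]
            if len(ri): 
                ri2=ri[ri[:,2]>H-.006];cc,r=cv2.minEnclosingCircle((ri2[:,:2]*1000).astype(np.float32));print(k,'rim',len(ri2),np.array(cc),r,np.percentile(ri2[:,2],[50,95]))
            else: print(k,'none',P[v,u])
# obstacles: cabinet
P=cloud(np.load('top0.npz'));print('cab',[P[v,300] for v in(60,120,150,160,180,192,196,198,205)])
P=cloud(np.load('scene0.npz'));print('stuff',{k:P[k[1],k[0]] for k in [(297,155),(279,142),(300,108),(248,104),(278,188),(225,252),(220,140),(364,152)]})
for n in D:
    I=cv2.imread(f'pics/{n}0.png')
    c=I[100:330,200:400] if n=='scene' else I[180:300,130:450]
    cv2.imwrite(f'pics/{n}c.png',cv2.resize(c,None,fx=2.5,fy=2.5,interpolation=2))
E
```

```text
scene table [array([0.3856, 0.2719, 0.0015]), array([0.3901, 0.016 , 0.0026])]
L knob 107 [0.4663 0.1176 0.0451] ztop 0.051167915926238074 disc [468.9174 114.7986] 47.45589065551758 0.019534275364460407
M knob 76 [ 0.4793 -0.1276  0.0446] ztop 0.05054227980140391 disc [ 481.668  -129.7457] 37.472923278808594 0.019137229039611084
S knob 88 [ 0.4681 -0.0106  0.045 ] ztop 0.05087124386970754 disc [468.6267 -12.8787] 28.024616241455078 0.019244326489593976
cs rim 211 [455.8969 243.0668] 25.611343383789062 [0.0603 0.0632]
cm rim 157 [ 481.2497 -271.35  ] 34.906490325927734 [0.0793 0.0829]
cl rim 299 [ 552.4489 -318.3962] 95.39740753173828 [0.0702 0.08  ]
top table [array([ 0.4167, -0.0966, -0.0001]), array([ 0.4187,  0.0854, -0.0003])]
L knob 70 [0.467  0.1148 0.0454] ztop 0.04949476144725194 disc [467.0515 115.7262] 45.873111724853516 0.01833743417653598
M knob 70 [ 0.4802 -0.1304  0.0453] ztop 0.049621688217743286 disc [ 480.469 -130.47 ] 35.84168243408203 0.01790960520872217
S knob 68 [ 0.4683 -0.0136  0.0456] ztop 0.05146487816806479 disc [468.6734 -12.7972] 26.74967384338379 0.018281
[... 229 characters left out ...]
461, -0.0775,  1.0245]), array([ 0.4215, -0.077 ,  1.0251]), array([ 0.4116, -0.077 ,  1.0179]), array([ 0.4114, -0.0773,  1.0022]), array([ 0.4114, -0.0781,  0.9579]), array([ 0.4115, -0.0789,  0.92  ]), array([ 0.4116, -0.0792,  0.9046]), array([ 0.553 , -0.099 ,  0.0003]), array([ 0.5347, -0.0987, -0.0018])]
stuff {(297, 155): array([ 0.5715, -0.2107,  0.0493]), (279, 142): array([ 0.6525, -0.2567,  0.0308]), (300, 108): array([ 0.689 , -0.4565,  0.0178]), (248, 104): array([ 0.7276, -0.2199,  0.1519]), (278, 188): array([ 0.5502, -0.0697,  0.053 ]), (225, 252): array([0.5513, 0.1602, 0.0505]), (220, 140): array([ 0.7775, -0.1498,  0.0602]), (364, 152): array([ 0.4337, -0.3586,  0.0126])}
```

View pics/scenec.png

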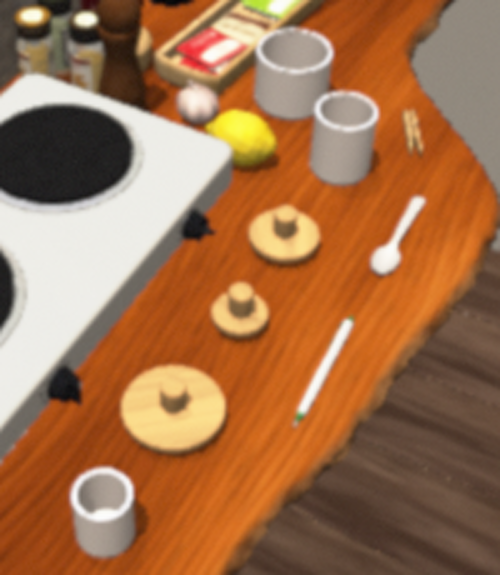

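The scene crop confirms each lid lies plug down with its knob free, and that the large canister stands behind the medium one with the lemon and board nearby. I'll refit the rims robustly with known-radius circles, then start with the large lid.

Run:
```python
from h import *
from scipy.optimize import least_squares
np.set_printoptions(precision=4,suppress=True)
for n in('scene','top'):
    P=cloud(np.load(n+'0.npz')).reshape(-1,3);P=P[np.isfinite(P).all(1)]
    for k,c,r,H in(('cl',(.555,-.335),.041,.07),('cm',(.4814,-.2713),.031,.08),('cs',(.456,.244),.022,.06)):
        c=np.array(c);Q=P[(abs(P[:,2]-H)<.005)]
        g=[(np.sum(abs(np.hypot(*(Q[:,:2]-c-[a,b]).T)-r)<.003),a,b) for a in np.arange(-.04,.041,.002) for b in np.arange(-.04,.041,.002)]
        c=c+max(g)[1:]
        for _ in range(4):
            q=Q[abs(np.hypot(*(Q[:,:2]-c).T)-r)<.006]
            c=least_squares(lambda p:np.hypot(*(q[:,:2]-p).T)-r,c,loss='soft_l1',f_scale=.002).x
        an=np.arctan2(*(q[:,:2]-c).T[::-1]);print(n,k,c,len(q),np.median(q[:,2]),'sectors',np.histogram(an,8,(-np.pi,np.pi))[0])
from plant import robot
q=robot.sense()['joint_pos']
for p in((.467,.1155,.2),(.467,.1155,.033),(.56,-.33,.2),(.48,-.13,.033),(.468,-.013,.033),(.481,-.271,.2),(.456,.244,.2)):
    print(p,robot.inverse_kinematics(p,[np.pi,0,0]),)
```

```text
scene cl [ 0.5829 -0.3558] 166 0.06963980019441957 sectors [14 19 25 21 12 23 28 24]
scene cm [ 0.4815 -0.2708] 147 0.07936056726934487 sectors [13 19 23 18 12 21 22 19]
scene cs [0.4559 0.2454] 194 0.0605197484865011 sectors [18 21 30 27 18 24 30 26]
top cl [ 0.5831 -0.3549] 27 0.06888622023063319 sectors [12  0  0  0  0  0  0 15]
top cm [ 0.4815 -0.271 ] 143 0.07935952958650631 sectors [18 19 20 16 17 17 17 19]
top cs [0.455  0.2447] 100 0.059790869760896925 sectors [13 12 12 11 13 15 14 10]
(0.467, 0.1155, 0.2) [ 0.3085  0.236  -0.7357  1.9595  0.186   1.0135 -2.0833]
(0.467, 0.1155, 0.033) [ 0.0472  0.4471 -0.4637  2.122   0.3295  0.6407 -2.2148]
(0.56, -0.33, 0.2) [ 0.5189  0.4369 -0.0713  1.607   0.0339  1.0989 -1.132 ]
(0.48, -0.13, 0.033) [ 0.3423  0.4335 -0.2009  2.0979  0.1442  0.6228 -1.5286]
(0.468, -0.013, 0.033) [ 0.1903  0.4082 -0.3062  2.1575  0.2124  0.6036 -1.8386]
(0.481, -0.271, 0.2) [ 0.5341  0.2829 -0.1194  1.8355  0.0389  1.0254 -1.1715]
(0.456, 0.244, 0.2) [ 0.2212  0.3798 -0.9936  1.8762  0.3602  1.079  -2.4848]
```

Both views agree to about 1 mm. I'm starting with the large lid.

```bash
cat >> h.py <<'E'
from plant import robot
O=[np.pi,0,np.pi/2]
LID={'L':(.467,.1153),'M':(.4801,-.1303),'S':(.4685,-.0132)}
CAN={'L':(.583,-.3555,.06),'M':(.4815,-.271,.07),'S':(.4555,.245,.05)}
def snap(name):
    for n in('scene','top'):
        f=robot.grab_frame(n);np.savez(f'{n}{name}.npz',**f);cv2.imwrite(f'pics/{n}{name}.png',f['image'][:,:,::-1])
def rep(m):
    s=robot.sense();print(m,round(s['t'],2),np.round(s['tcp_pos'],4),'open',round(s['opening'],3),'gf',np.round(s['gripper_force'],1),'wf',np.round(s['wrist_force'],1))
def pick(k,h=.034):
    x,y=LID[k];robot.goto([x,y,.15],O);robot.grip(.6,40);robot.move_straight([x,y,h],.1);rep('at');robot.grip(0,40);rep('gripped')
    robot.move_straight([x,y,.2],.15);rep('up')
def place(k,h=.034):
    x,y,z=CAN[k];robot.goto([x,y,.2],O);robot.move_straight([x,y,z+h+.015],.1);rep('above')
    c=robot.move_straight([x,y,z+h-.004],.03,contact_N=6);rep(f'contact {c}')
def release(k):
    x,y,z=CAN[k];robot.grip(.6);rep('rel');p=robot.sense()['tcp_pos'];robot.move_straight([p[0],p[1],.22],.12)
E
python3 - <<'E'
from h import *
pick('L');place('L');snap('1')
I=cv2.imread('pics/scene1.png');cv2.imwrite('pics/s1c.png',cv2.resize(I[50:250,220:420],None,fx=2.5,fy=2.5))
E
```

```text
at 4.49 [0.4675 0.1155 0.0346] open 0.6 gf 0.0 wf [-1.   0.6  0.2]
gripped 5.03 [0.467  0.1153 0.034 ] open 0.001 gf 0.0 wf [-0.7  0.5 -0.5]
up 6.28 [0.4664 0.115  0.1991] open -0.003 gf 0.0 wf [-0.8 -0.1  0.5]
above 9.11 [ 0.5837 -0.3556  0.1099] open -0.001 gf 0.0 wf [1.1 0.  0.1]
contact False 9.89 [ 0.5831 -0.3555  0.0901] open 0.001 gf 0.0 wf [ 0.3 -0.   0.3]
```

View pics/s1c.png

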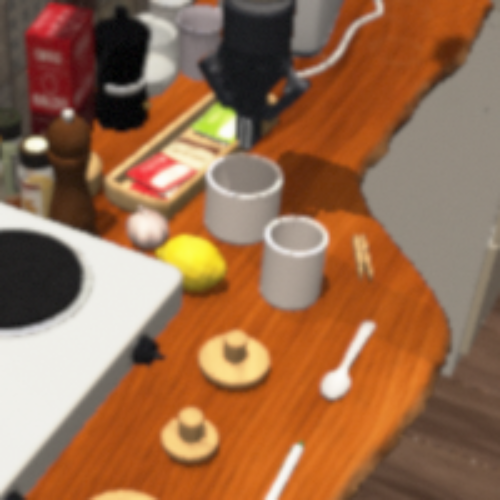

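The crop shows the jaws shut and empty above the large canister, with the tip at about (319,106) full-frame. The large lid is still on the worktop, so the grasp closed on air above the knob. I'll check where the fingertips really are.

Run:
```python
from h import *
rep('now')
f=np.load('scene1.npz')
for z in(.079,.09,.1,.12,.14):
    c=f['R']@[.583,-.3555,z]+f['t'];print(z,f['fx']*c[0]/c[2]+f['cx'],f['fy']*c[1]/c[2]+f['cy'])
P=cloud(f)
print('tip pts',[np.round(P[v,319],3) for v in range(90,112,2)])
P=cloud(np.load('top1.npz'));Q=P[190:275,190:245].reshape(-1,3);Q=Q[np.isfinite(Q).all(1)]
k=Q[(Q[:,2]>.035)&(Q[:,2]<.06)];print('L knob now',k.mean(0),len(k))
```

```text
now 9.99 [ 0.5832 -0.3555  0.0903] open 0.002 gf 0.0 wf [-0.1  0.4  0.8]
0.079 317.6833376902273 117.50730151049788
0.09 317.96533026581085 114.2378505342112
0.1 318.2246595499734 111.23116009376028
0.12 318.7520050780752 105.11706170615145
0.14 319.2912601969091 98.86488229649585
tip pts [array([ 0.587, -0.358,  0.165]), array([ 0.586, -0.356,  0.16 ]), array([ 0.58 , -0.344,  0.162]), array([ 0.581, -0.347,  0.154]), array([ 0.58 , -0.346,  0.149]), array([ 0.579, -0.344,  0.144]), array([ 0.577, -0.341,  0.14 ]), array([ 0.576, -0.341,  0.134]), array([ 0.577, -0.343,  0.126]), array([ 0.576, -0.343,  0.12 ]), array([ 0.642, -0.498,  0.002])]
L knob now [0.49074156 0.12705716 0.04554015] 106
```

Depth shows the tip near z≈0.118 while the TCP minus the nose length should put it at 0.079. That is a 38 mm mismatch, so I'll measure it with both cameras at a clear spot, shut and open.

Run:
```python
from h import *
np.set_printoptions(precision=4,suppress=True)
p=robot.sense()['tcp_pos'];robot.move_straight([p[0],p[1],.2],.15)
robot.goto([.45,.05,.15],O)
for o,nm in((0,'a'),(.6,'b')):
    robot.grip(o,40);robot.sleep(.3);rep(nm);snap(nm);T=robot.sense()['tcp_pos']
    for n in('scene','top'):
        f=np.load(n+nm+'.npz');P=cloud(f).reshape(-1,3);P=P[np.isfinite(P).all(1)]
        Q=P[(np.hypot(*(P[:,:2]-T[:2]).T)<.08)&(P[:,2]>.06)]
        lo=Q[Q[:,2]<np.percentile(Q[:,2],0)+.03] if len(Q) else Q
        print(n,len(Q),'zmin',np.sort(Q[:,2])[:12],'xy low',lo[:,:2].min(0),lo[:,:2].max(0))
    I=cv2.imread(f'pics/scene{nm}.png');c=f=np.load(f'scene{nm}.npz');q=f['R']@T+f['t'];u,v=int(f['fx']*q[0]/q[2]+f['cx']),int(f['fy']*q[1]/q[2]+f['cy']);print('tcp px',u,v)
    cv2.imwrite(f'pics/s{nm}c.png',cv2.resize(I[max(0,v-60):v+60,u-60:u+60],None,fx=4,fy=4))
a,b=[cv2.imread(f'pics/s{x}c.png') for x in'ab'];cv2.imwrite('pics/ab.png',cv2.resize(np.hstack([a[:480],b[:480]]),(800,400)))
f=np.load('topa.npz');P=cloud(f).reshape(-1,3);k=P[(P[:,2]>.035)&(P[:,2]<.06)&(np.hypot(*(P[:,:2]-[.467,.115]).T)<.03)];print('L knob',k.mean(0),len(k))
```

```text
a 12.97 [0.45   0.0499 0.15  ] open 0.0 gf 0.0 wf [-0.4  0.  -0.7]
scene 10036 zmin [0.175  0.1757 0.1757 0.1762 0.177  0.1771 0.1772 0.178  0.1784 0.1786
 0.1798 0.1799] xy low [0.4351 0.0452] [0.4631 0.0633]
top 38828 zmin [0.4584 0.4609 0.4622 0.4684 0.47   0.4713 0.4722 0.4763 0.4767 0.4768
 0.4774 0.4781] xy low [ 0.4069 -0.011 ] [0.4777 0.094 ]
tcp px 292 204
b 13.92 [0.45 0.05 0.15] open 0.597 gf 0.0 wf [-0.2  0.3  0.4]
scene 10266 zmin [0.1758 0.1761 0.1763 0.177  0.1788 0.1791 0.1793 0.1795 0.18   0.1804
 0.1805 0.1807] xy low [0.4097 0.0393] [0.4871 0.0636]
top 38815 zmin [0.4567 0.4614 0.4691 0.471  0.4722 0.4746 0.4757 0.4763 0.4764 0.4766
 0.4787 0.4791] xy low [ 0.4068 -0.0111] [0.4778 0.0927]
tcp px 292 204
L knob [nan nan nan] 0<stdin>:15: RuntimeWarning: Mean of empty slice.
  ret = um.true_divide(
```

View pics/ab.png

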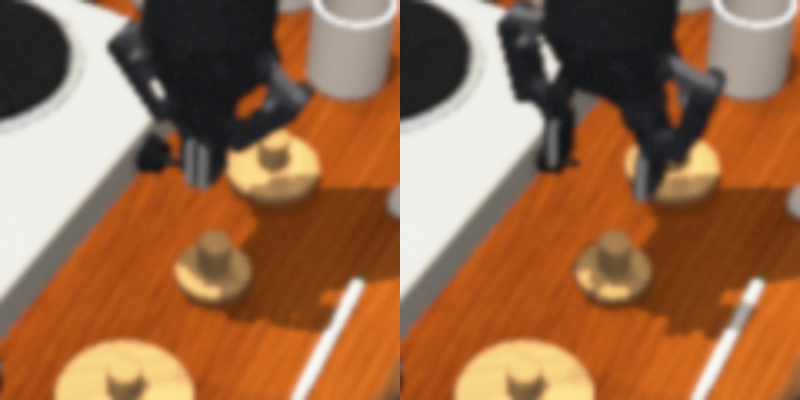

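In the crops, both shut and open, the fingertips end well above the reported TCP (pixel 292,204). The tips stand 25 mm behind the reported TCP instead of 11 mm ahead of it, and lateral agreement is good. I'll correct the height by that offset, guard the descent with contact and retry.

```bash
cat >> h.py <<'E'
H=-.0025   # TCP height above lid origin at grasp (tips measured 25.5 mm behind reported TCP)
def pick(k,h=H):
    x,y=LID[k];robot.goto([x,y,.13],O);robot.grip(.6,40);robot.move_straight([x,y,.04],.12)
    c=robot.move_straight([x,y,h],.04,contact_N=6);rep(f'at {c}');robot.grip(0,40);rep('gripped')
    if robot.sense()['opening']<.1: raise SystemExit('missed')
    robot.move_straight([x,y,.17],.12);rep('up')
def place(k,h=H):
    x,y,z=CAN[k];robot.goto([x,y,.17],O);robot.move_straight([x,y,z+h+.018],.1);rep('above')
    c=robot.move_straight([x,y,z+h-.005],.03,contact_N=5);rep(f'contact {c}')
E
python3 - <<'E'
from h import *
pick('L');place('L');snap('2')
I=cv2.imread('pics/scene2.png');cv2.imwrite('pics/s2c.png',cv2.resize(I[50:250,220:420],None,fx=2.5,fy=2.5))
E
```

```text
at False 16.73 [ 0.4672  0.1154 -0.0023] open 0.604 gf 0.0 wf [ 0.4 -0.1 -0.7]
gripped 17.1 [ 0.4673  0.1153 -0.0021] open 0.262 gf 39.4 wf [-0.6 -0.6  5.5]
up 18.68 [0.4665 0.1151 0.1693] open 0.262 gf 39.2 wf [ 0.5  0.3 -0.9]
above 21.54 [ 0.5837 -0.3556  0.0764] open 0.261 gf 39.2 wf [-0.4 -1.  -1.3]
contact True 22.13 [ 0.5827 -0.3555  0.058 ] open 0.262 gf 39.7 wf [-0.5 -0.2  4. ]
```

View pics/s2c.png

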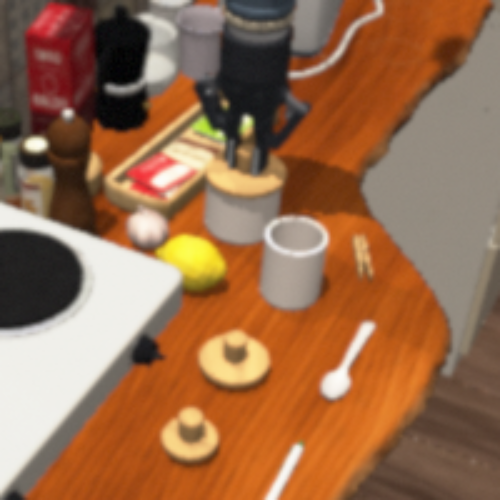

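The large lid lies flat on its canister at crop (245,172). Contact came within 1 mm of the expected seated height. I'll release it and do the medium lid next. Closing pressed the disc with 5 N, so I'll grip 1.5 mm higher.

```bash
sed -i 's/^H=-.0025/H=-.001/' h.py
python3 - <<'E'
from h import *
release('L');pick('M');place('M');snap('3')
if abs(robot.sense()['tcp_pos'][2]-.07-H)<.004:
    release('M');pick('S');snap('4');place('S');snap('5')
    if abs(robot.sense()['tcp_pos'][2]-.05-H)<.004: release('S');robot.goto([.45,.05,.35],O)
snap('6')
I=cv2.imread('pics/scene6.png');cv2.imwrite('pics/s6c.png',cv2.resize(I[90:340,190:400],None,fx=2.4,fy=2.4))
E
```

```text
rel 22.62 [ 0.5818 -0.3554  0.0567] open 0.602 gf 0.0 wf [-0.9 -0.7  0.3]
at False 27.45 [ 0.4803 -0.1303 -0.0008] open 0.599 gf 0.0 wf [-0.2 -0.2  0.5]
gripped 27.81 [ 0.4805 -0.1304 -0.0007] open 0.258 gf 39.1 wf [ 0.1 -0.2  2.2]
up 29.38 [ 0.4796 -0.1302  0.1693] open 0.262 gf 39.2 wf [-0.6  0.9 -0.7]
above 30.98 [ 0.4821 -0.2711  0.0876] open 0.262 gf 39.2 wf [-0.8 -0.1 -0.9]
contact True 31.58 [ 0.4815 -0.2711  0.0692] open 0.262 gf 39.7 wf [-0.5  1.   5.6]
rel 32.08 [ 0.4807 -0.271   0.0684] open 0.6 gf 0.0 wf [ 0.1 -0.8  0.6]
at False 36.83 [ 0.4687 -0.0131 -0.0008] open 0.599 gf 0.0 wf [ 0.9 -0.   0.8]
gripped 37.19 [ 0.4688 -0.0132 -0.0008] open 0.262 gf 39.1 wf [ 0.6 -0.4  2.5]
up 38.77 [ 0.468  -0.0132  0.1694] open 0.262 gf 39.1 wf [ 0.2  0.5 -0.4]
above 41.06 [0.4559 0.2454 0.0676] open 0.262 gf 39.2 wf [-0.7  0.1 -0.7]
contact True 41.66 [0.4557 0.2449 0.0487] open 0.261 gf 39.2 wf [-0.3 -0.8  2.5]
rel 42.15 [0.4548 0.2443 0.0484] open 0.601 gf 0.0 wf [ 0.9 -0.   0. ]
```

View pics/s6c.png

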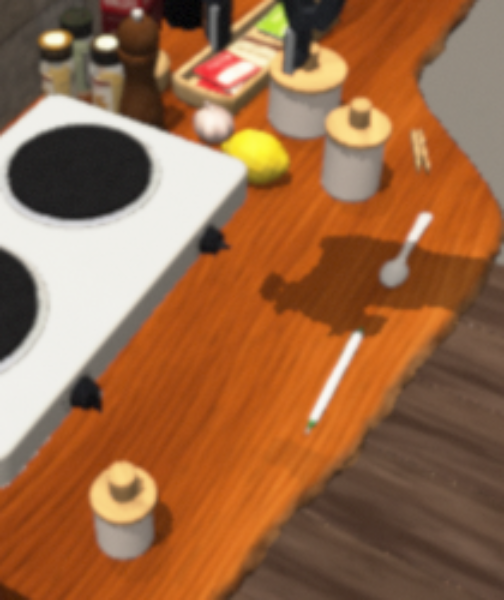

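All three lids appear seated: large (310,70), medium (357,125), small (123,495) in the crop. A quick plane fit will check the seating before I hand in.

Run:
```python
from h import *
for k,sn,r in(('L','4',.046),('L','5',.046),('M','5',.036),('S','6',.027)):
    P=cloud(np.load(f'scene{sn}.npz')).reshape(-1,3);x,y,z=CAN[k];d=np.hypot(P[:,0]-x,P[:,1]-y)
    q=P[(d<r+.01)&(abs(P[:,2]-z-.018)<.007)];dq=np.hypot(q[:,0]-x,q[:,1]-y);q=q[(dq>.016)&(dq<r-.004)]
    A=np.c_[q[:,:2]-[x,y],np.ones(len(q))];s=np.linalg.lstsq(A,q[:,2],rcond=None)[0]
    kn=P[(d<.03)&(abs(P[:,2]-z-.046)<.004)]
    print(k,len(q),'dz mm',round((s[2]-z-.018)*1e3,1),'tilt',np.round(s[:2],3),'knob off mm',np.round((kn[:,:2].mean(0)-[x,y])*1e3,1) if len(kn) else None)
```

```text
L 121 dz mm 1.7 tilt [0.014 0.002] knob off mm None
L 207 dz mm 1.4 tilt [-0.009  0.001] knob off mm [-3.9  2.3]
M 184 dz mm 1.3 tilt [ 0.004 -0.005] knob off mm [-1.8  1.5]
S 163 dz mm 1.6 tilt [ 0.002 -0.003] knob off mm [-1.6  0.6]
```

```bash
python3 -c "
from h import *
print(robot.close_job())"
```

```text
the job is handed in; nothing more can be done
None
```

All three lids are on their matching canisters, and the job is handed in at about 45 s: the last depth check showed each lid flat and seated within about 2 mm of its height; the judging result was not shown.

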